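# Seal a sample envelope with the pedal press

### The job

A paper sample envelope already lies in the sealing press, the low open steel frame with a pedal at its front. Push the press's pedal all the way down onto its stop, keep it down for at least half a second, then let go so that it springs fully back up. Leave the envelope lying where it is, and do not press the other pedal, the one on the boxy foot switch.

Things in the scene. Friction and masses are not known exactly. Their poses are not given: they have to be found in the camera images.
- tread (a point): top centre of the press's pedal tread, a ribbed black rubber pad 42 mm front to back, 60 mm wide, on a short raised neck, at the press's end nearest the robot; moves with the pedal. At rest about 90 mm above the bench, sloping 11 degrees (front edge higher); at the stop level, 54 mm above the bench. x axis: at rest level, towards the press's hinge, 180 mm behind
- pedal (a joint): angle of the press's pedal (steel frame: tread and neck, two side arms, crossbar over the envelope; hinged at the rear of a fixed grey bed 250 x 112 mm; at most 95 mm high), rad: 0 at rest, up; 0.20 pushed down on its solid stop. Straight down on the tread, about 5 N starts it and 9 N holds it at the stop; let go, it springs back to 0
- envelope: brown paper sample envelope, 100 x 64 x 9 mm, lying loose on the press's bed under the crossbar, about 0.1 m behind the tread; origin at the centre of its underside. It marks the right pedal
- switch_pedal (a joint): angle of the other pedal, on the foot switch (a grey box-backed unit 140 x 88 x 46 mm with a short pedal 80 x 66 mm), rad: 0 at rest, growing to 0.16 as it is pushed down; to be left alone
Mind the look-alikes: they are no part of the job. Leave any red look-alike of the part that bears switch_pedal alone.

How it is judged:
By the outcome, as a careful person would: the job done as asked, in the order asked, and still so for the second after the job is handed in, with the robot touching nothing.
It also fails if it takes over 32 s, if anything falls off the work surface, if the arm or the gripper's body presses on something with over 40 N, if the wrist force passes 120 N, or if a joint passes its speed limit or range.

### The arm

A 6-joint arm with a two-finger parallel gripper is mounted at the origin on a cart in front of the work surface, level with it; the furniture and walls round the work are solid. World frame = base frame: x ahead of the robot, y to its left, z up, the work surface at z = 0. Lengths are in m, angles in rad, forces in N, time in s.
With the tool pointing down it reaches from about 0.35 to 0.95 m from the base axis. Payload 17.4 kg.
Tool frame: the origin (TCP) lies midway between the tips of the shut fingers; the grasp point (between the pads) lies 19 mm behind it; z points along the fingers, y is the line along which they close (so a half turn about z gives the same grasp; the last joint's range is limited). The gripper opens to 93 mm and grips with 3 to 60 N. Pads are 15 mm wide; open, the fingers measure 128 mm over their backs; the gripper's body (75 mm by 188 mm) begins 65 mm behind the grasp point.
Start: joints at [-1.354, 0.116, 1.442, -0, 1.584, -0.038], TCP at [0.17, -0.653, 0.219] pointing down, gripper open.
Joint ranges: [-2.83, 2.83], [-0.83, 2.19], [0.07, 2.5], [-1.14, 4.28], [0.01, 3], [-2.97, 2.97]. Speed limits (rad/s): [1.89, 1.89, 2.22, 3.14, 3.14, 3.14].

### API

Orientations are given as a unit quaternion [x, y, z, w].
In Python, from workcell import r gives the robot as it stands.
- The arm moves only by the shell command python3 -m inch 'ROWS'. ROWS is text: rows parted by semicolons, each of 5 numbers parted by spaces: the opening, from -1 (shut) to 1 (fully open), then the shift along the tool's x, y, z in m, then the turn about the tool's z in rad. In form: claw tx ty tz yaw; .... A call has 1 to 12 rows; each row is the pose to reach, as a shift and turn from the pose commanded when the call began, along the tool's axes at that moment; what a row does not reach only later rows make up. A row lasts 1/10 s, in which the tool goes at most 50 mm and 8.59 degrees, less where a joint would pass 70% of its speed; a pose out of reach is approached as far as the arm can. A call with a gripper value outside its range is refused whole. The fingers move at their own pace and stop on an object; the grip force is fixed at half the most. Time passes only in rows, so rows that repeat a pose let the fingers close. It gives the time, the measured TCP pose, the force, the opening and the grip force at its end, in the units of the state.
- r.read_state(): the state, without advancing time (a new reading comes with each control period).
- r.camera(name): name is "scene" or "top"; returns a dict with "frame" (480x640x3 uint8, red, green, blue), "z_map" (480x640 float32, m along the optical axis (not along the pixel's ray), 0 where there is no reading), "intrinsics" (3x3 intrinsics, pixels), "distortion" ([k1, k2, p1, p2, k3] as OpenCV has them; the pictures are not rectified), "R" (3x3) and "t" (3): a world point X has camera coordinates R X + t. Camera axes: x right, y down, z forward; pixel columns grow to the right and rows downward; lengths in m; the calibration is good to about 2 mm. A picture is of the moment at which its call begins.
- r.sign_off(): hands the job in; it is judged then, once.
The state is a dict: "t": time; "qpos": joint angles; "dq": joint speeds; "effort": joint torques, N m; "tool_pos": TCP position; "tool_rot": TCP orientation; "force": force on the tool from outside, world axes, zero at the start; "ft_torque": the same for the moment, N m; "finger_gap": finger opening in m; "finger_force": force on a finger pad.
Only numpy, scipy, OpenCV 4.12 (cv2) and the standard library are available. Lean on these libraries where they do the work, as an engineer would, in place of code of your own. Each camera call takes 0.05 s, during which the arm holds its last target. There are 200 camera calls.

## Working session

There is one attempt and no reset: what is moved stays moved. The work goes in short steps, Python scripts to look and compute and a shell command to move; the robot and the scene stay as the last step left them, time stands still between calls to the robot, and variables do not carry over. Pictures are saved under pics/ and viewed, at most 10 in all, crops included, and the job is handed in when it is done.

```bash
mkdir -p pics
cat > h.py <<'E'
import numpy as np, cv2
from workcell import r
def grab(n):
    c=r.camera(n); np.savez(f'{n}.npz',**{k:np.array(v) for k,v in c.items()}); return c
def world(c,px):
    px=np.array(px,float).reshape(-1,2); K=np.array(c['intrinsics'],float)
    n=cv2.undistortPoints(px.reshape(-1,1,2),K,np.array(c['distortion'],float)).reshape(-1,2)
    z=np.array([c['z_map'][int(v),int(u)] for u,v in px])
    P=np.c_[n*z[:,None],z]; return (P-np.array(c['t']).ravel())@np.array(c['R'])
E
python3 - <<'E'
from h import *
for n in('scene','top'):
    c=grab(n); cv2.imwrite(f'pics/{n}1.png',c['frame'][:,:,::-1]); print(n,-np.array(c['R']).T@np.array(c['t']).ravel())
s=r.read_state();print(s['t'],s['tool_pos'],s['tool_rot'],s['finger_gap'])
E
```

```text
scene [0.33576034 0.62951535 0.79189808]
top [0.45085246 0.06892879 1.02300072]
0.1 [ 0.17009728 -0.65302009  0.21797849] [ 9.91892437e-01  1.27079133e-01 -3.92666011e-05 -5.35666808e-04] 0.09289197789094661
```

View pics/scene1.png

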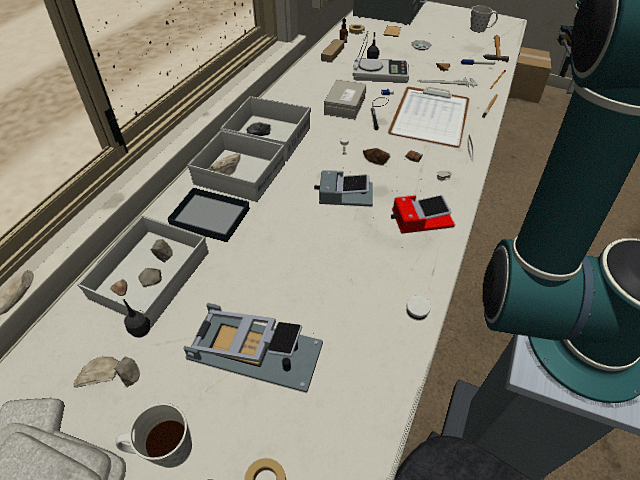

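View pics/top1.png

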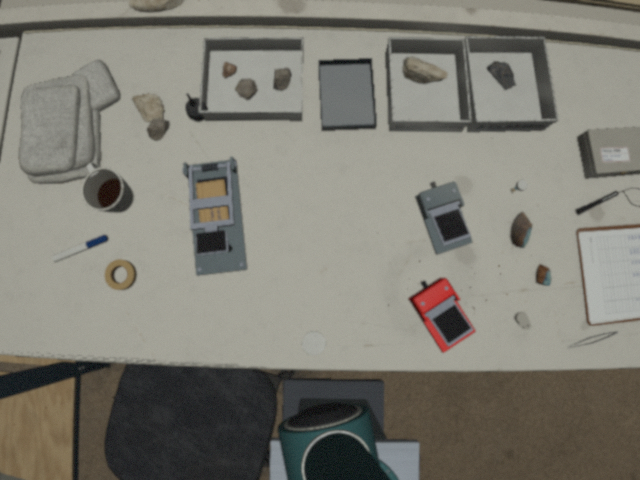

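The press is on the left: its tread is at about (212,241) in top and (286,337) in scene, with the envelope under the crossbar behind it. The foot switch and its red look-alike are well to the right.

Run:
```python
from h import *
for n,(u,v) in {'scene':(286,337),'top':(212,241)}.items():
    c=dict(np.load(n+'.npz')); g=c['frame'].max(2)
    m=((g<50)*255).astype('uint8'); k,l,st,ce=cv2.connectedComponentsWithStats(m)
    i=l[v,u]; print(n,i,st[i],ce[i])
    ys,xs=np.where(l==i); P=world(c,np.c_[xs,ys]); ok=(P[:,2]>.06)&(P[:,2]<.12); P=P[ok]
    print(len(P),'mean',P.mean(0),'med',np.median(P,0),P.min(0),P.max(0))
    A=np.c_[P[:,:2]-P[:,:2].mean(0),np.ones(len(P))]; print('plane',np.linalg.lstsq(A,P[:,2],rcond=None)[0])
    print('rect',cv2.minAreaRect(P[:,:2].astype('float32')))
c=dict(np.load('top.npz'))
q=[(197,272),(245,269),(186,166),(237,162)]
print('bed/frame pts',world(c,q))
```

```text
scene 701 [228 322  72  45 732] [280.46721311 339.54371585]
655 mean [0.56158121 0.28554806 0.08947728] med [0.56131716 0.28577772 0.08938923] [0.53747439 0.25420102 0.06741907] [0.58741425 0.31592386 0.09762141]
plane [-0.20911522 -0.04204183  0.08947728]
rect ((0.5647879838943481, 0.2846442461013794), (0.04889858514070511, 0.059538841247558594), 6.917976379394531)
top 50 [197 231  28  21 492] [210.84552846 241.28861789]
491 mean [0.56282707 0.28409438 0.08990551] med [0.56295027 0.28400775 0.08986494] [0.54191644 0.25554206 0.08335943] [0.58480415 0.31374847 0.09675308]
plane [-0.19992183 -0.03229588  0.08990551]
rect ((0.5626062750816345, 0.2842395007610321), (0.038689449429512024, 0.05511343106627464), 8.702058792114258)
bed/frame pts [[0.50447887 0.32925693 0.01081427]
 [0.51364065 0.22460397 0.0117446 ]
 [0.73134354 0.35860972 0.04523825]
 [0.75513725 0.25540965 0.00150251]]
```

The tread is at (0.562, 0.284, 0.090), sloping 0.2 rad, about 39 x 55–60 mm with yaw of about 9°, all matching the description. Transit first, with the fingers shut.

```bash
python3 -m inch '-1 .308 -.404 0 0;-1 .615 -.808 0 0;-1 .615 -.808 0 0;-1 .615 -.808 0 0;-1 .615 -.808 0 0;-1 .615 -.808 0 0;-1 .615 -.808 0 0;-1 .615 -.808 0 0;-1 .615 -.808 0 0;-1 .615 -.808 0 0;-1 .615 -.808 0 0;-1 .615 -.808 0 0'
```

```text
t: 1.3
tool_pos: [0.4016, -0.0976, 0.2187]
tool_rot: [0.992, 0.127, 0.0, 0.0]
force: [1.6, -1.5, -0.3]
finger_gap: 0.0025
finger_force: 0.0
```

```bash
python3 -m inch '-1 .251 -.329 0 0;-1 .251 -.329 0 0;-1 .251 -.329 0 0;-1 .251 -.329 0 0;-1 .251 -.329 0 0;-1 .251 -.329 0 0;-1 .251 -.329 0 0;-1 .251 -.329 0 0;-1 .251 -.329 0 0;-1 .251 -.329 0 0;-1 .251 -.329 0 0;-1 .251 -.329 0 0'
```

```text
t: 2.5
tool_pos: [0.5612, 0.2807, 0.219]
tool_rot: [0.992, 0.127, 0.0, 0.0]
force: [-0.4, 0.1, -0.3]
finger_gap: 0.0004
finger_force: 0.0
```

```bash
python3 -m inch '-1 .001 -.003 .04 0;-1 .001 -.003 .08 0;-1 .001 -.003 .11 0;-1 .001 -.003 .11 0;-1 .001 -.003 .11 0'
python3 - <<'E'
from h import *
c=grab('scene'); cv2.imwrite('pics/s2.png',cv2.resize(c['frame'][240:420,150:390,::-1],None,fx=3,fy=3))
E
```

```text
t: 3.0
tool_pos: [0.5618, 0.2845, 0.11]
tool_rot: [0.992, 0.127, 0.0, -0.0]
force: [-0.3, -0.6, 1.2]
finger_gap: 0.0005
finger_force: 0.0
```

View pics/s2.png

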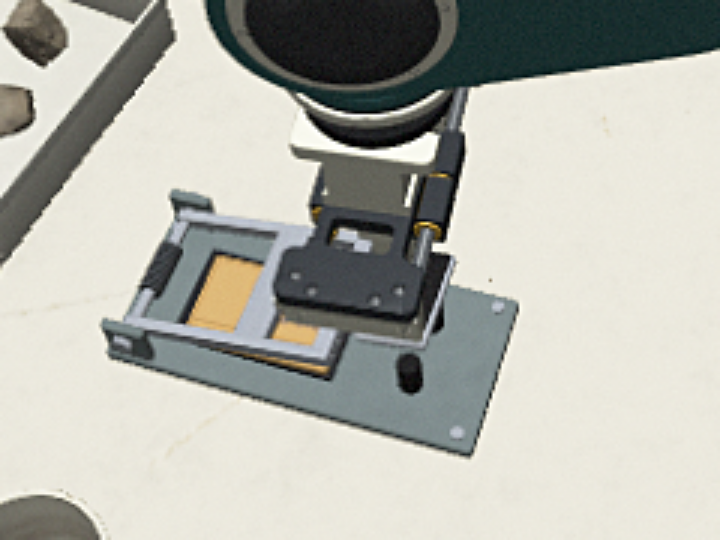

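The shut fingers are over the tread, around (400,320) in the crop, and the crossbar is clear. Pressing down slowly.

```bash
python3 -m inch '-1 0 0 .015 0;-1 0 0 .022 0;-1 0 0 .029 0;-1 0 0 .036 0;-1 0 0 .042 0;-1 0 0 .046 0;-1 0 0 .049 0;-1 0 0 .049 0'
```

```text
t: 3.85
tool_pos: [0.5613, 0.2853, 0.0597]
tool_rot: [0.992, 0.127, -0.0, -0.0]
force: [-5.6, -1.5, 8.7]
finger_gap: 0.0003
finger_force: 4.4
```

```bash
python3 -m inch '-1 0 0 .002 0;-1 0 0 .004 0;-1 0 0 .005 0;-1 0 0 .005 0'; python3 -m inch '-1 0 0 .001 0;-1 0 0 .001 0'; python3 -m inch '-1 0 0 .001 0;-1 0 0 .001 0'
```

```text
t: 4.25
tool_pos: [0.5612, 0.2852, 0.055]
tool_rot: [0.992, 0.127, -0.001, -0.0]
force: [-7.8, -2.5, 9.6]
finger_gap: 0.0004
finger_force: 4.9
t: 4.45
tool_pos: [0.5613, 0.2853, 0.0542]
tool_rot: [0.992, 0.127, -0.0, -0.0]
force: [-7.9, -1.9, 10.2]
finger_gap: 0.0006
finger_force: 5.0
t: 4.65
tool_pos: [0.5614, 0.2853, 0.054]
tool_rot: [0.992, 0.127, -0.0, -0.0]
force: [-10.5, -3.3, 17.7]
finger_gap: 0.0006
finger_force: 8.6
```

The force has jumped while z stopped at 0.054, so the pedal is on its stop. I'll add 1 mm and hold for 1 s.

```bash
python3 -m inch '-1 0 0 .001 0;-1 0 0 .001 0;-1 0 0 .001 0;-1 0 0 .001 0;-1 0 0 .001 0;-1 0 0 .001 0;-1 0 0 .001 0;-1 0 0 .001 0;-1 0 0 .001 0;-1 0 0 .001 0'
```

```text
t: 5.65
tool_pos: [0.5614, 0.2854, 0.0538]
tool_rot: [0.992, 0.127, -0.0, -0.0]
force: [-15.8, -4.4, 24.8]
finger_gap: 0.0004
finger_force: 12.6
```

The pedal is firmly on its stop at 25 N, and the hold is done. Releasing gently so that the envelope isn't jolted.

```bash
python3 -m inch '-1 0 0 -.004 0;-1 0 0 -.01 0;-1 0 0 -.018 0;-1 0 0 -.026 0;-1 0 0 -.034 0;-1 0 0 -.042 0;-1 0 0 -.06 0;-1 0 0 -.1 0;-1 0 0 -.14 0;-1 0 0 -.16 0;-1 0 0 -.16 0'; python3 -m inch '-1 -.15 .15 0 0;-1 -.15 .15 0 0;-1 -.15 .15 0 0;-1 -.15 .15 0 0;-1 -.15 .15 0 0;-1 -.15 .15 0 0;-1 -.15 .15 0 0;-1 -.15 .15 0 0'
python3 - <<'E'
from h import *
a=dict(np.load('scene.npz'))
c=grab('scene'); cv2.imwrite('pics/s3.png',cv2.resize(c['frame'][240:420,150:390,::-1],None,fx=3,fy=3))
g=c['frame'].max(2); m=((g<50)*255).astype('uint8'); k,l,st,ce=cv2.connectedComponentsWithStats(m); i=l[337,286]
ys,xs=np.where(l==i); P=world(c,np.c_[xs,ys]); P=P[(P[:,2]>.04)&(P[:,2]<.12)]
print(i,len(P),P.mean(0))
A=np.c_[P[:,:2]-P[:,:2].mean(0),np.ones(len(P))]; print(np.linalg.lstsq(A,P[:,2],rcond=None)[0])
E
```

```text
t: 6.75
tool_pos: [0.5622, 0.2855, 0.2158]
tool_rot: [0.992, 0.127, 0.002, -0.001]
force: [0.5, -0.6, -0.1]
finger_gap: 0.0003
finger_force: 0.0
t: 7.55
tool_pos: [0.4547, 0.1031, 0.2112]
tool_rot: [0.992, 0.128, -0.0, -0.0]
force: [0.1, 0.5, 0.8]
finger_gap: 0.0007
finger_force: 0.0
405 639 [0.56123803 0.28556964 0.08949666]
[-0.20671183 -0.03585049  0.08949666]
```

View pics/s3.png

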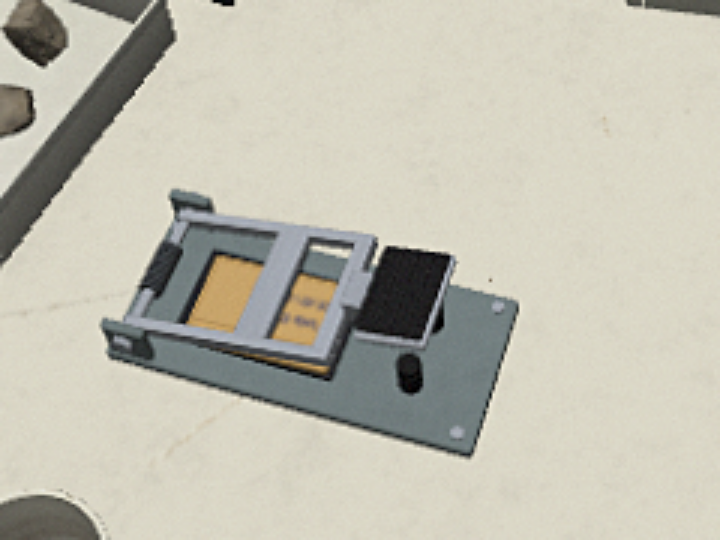

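The pedal is fully back up: the tread (405,295 in the crop) reads z = 0.0895 with its original slope. The envelope and press haven't moved.

```bash
python3 -c "
from workcell import r
print(r.sign_off())"
```

```text
the job is handed in; nothing more can be done
None
```

I pushed the press's pedal onto its stop, held it there for about 1 s and let it spring fully back up; the envelope stayed in place, the foot switch was not touched, and the job is handed in.

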